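# Stow the dye bottle in the roll-top dark store

## Robot

A 7-joint arm with a two-finger parallel gripper is mounted at the origin on a cart in front of the work surface, level with it; the furniture and walls round the work are solid. World frame = base frame: x ahead of the robot, y to its left, z up, the work surface at z = 0. Lengths are in m, angles in rad, forces in N, time in s.
With the tool pointing down it reaches from about 0.425 to 1.025 m from the base axis. Payload 3.6 kg.
Tool frame: the origin (TCP) lies between the finger pads; the fingertips stand 25 mm ahead of it and the grasp point (between the pads) lies 6 mm ahead of it; z points along the fingers, y is the line along which they close (so a half turn about z gives the same grasp; the last joint's range is limited). The gripper opens to 85 mm and grips with 20 to 120 N. Pads are 22 mm wide; open, the fingers measure 114 mm over their backs; the gripper's body (76 mm by 85 mm) begins 54 mm behind the grasp point. The pads swing forward as they close: fully open they stand 13 mm farther back than shut.
Start: joints at [-1.423, 0.591, 0.048, 1.609, -0.033, 0.943, -0.034], TCP at [0.173, 0.704, 0.256] pointing down, gripper open.
Joint ranges: [-2.69, 2.69], [-0.47, 2.24], [-1.27, 1.36], [0.19, 2.51], [-1.53, 4.68], [0.08, 2.07], [-3.09, 3.09]. Speed limits (rad/s): [2.57, 2.57, 3.14, 3.14, 3.14, 3.14, 3.14].

## Interface

Orientations are given as a 3x3 rotation matrix whose columns are the frame's x, y, z axes.
In Python, from cell import r gives the robot as it stands.
- The arm moves only by the tool carry_out, never from a script. Its argument "plan" is a list of rows, each a list of 6 numbers: the shift along the world's x, y, z in units of 25 mm (1.0 is 25 mm), then the turn, a rotation vector about the world's x, y, z in degrees. In form: [[tx, ty, tz, wx, wy, wz], ...]. A call has 1 to 10 rows; each row shifts and turns the commanded pose from where the row before left it; what a row does not reach is not made up. A row lasts 1/12 s, in which the tool goes at most 41.7 mm and 7.16 degrees, less where a joint would pass 70% of its speed; a pose out of reach is approached as far as the arm can. A call is refused whole if a number of a shift passes 1 or a number of a turn 7.16, either way. A call with a gripper value outside its range is refused whole. "jaw" is the closure, from 0 (fully open) to 1 (shut), set as the call begins (left out, the last holds). The fingers move at their own pace and stop on an object; "grip_force" is the grip in N (left out, the last holds). Time passes only in rows, so rows that do not move let the fingers close. It gives the time, the measured TCP pose, the force, the opening and the grip force at its end, in the units of the state.
- r.sense(): the state, without advancing time (a new reading comes with each control period).
- r.camera(name): name is "scene" or "top" or "wrist"; returns the picture (480x640x3 uint8, red, green, blue); there is no depth.
- r.calibration(name): a dict with "camera_matrix" (3x3 intrinsics, pixels), "R" (3x3) and "t" (3): a world point X has camera coordinates R X + t. Camera axes: x right, y down, z forward; pixel columns grow to the right and rows downward; lengths in m; the calibration is good to about 2 mm. A picture is of the moment at which its call begins: read the wrist's pose just before it. calibration takes no time and is no camera call; for the wrist camera it gives the pose at the moment of the call.
- r.close_job(): hands the job in; it is judged then, once.
Trained networks look in the newest picture that a camera, given by its name, has taken for a name from the list of things; names that differ only in an ending like _2 or _b are one class to them, and where a whole thing is asked for, a point or a joint stands for the part that bears it (a point fixed in the world has none). Each returns a list of dicts, best first, with "score" (0 to 1); they miss things now and then, are a little off and sometimes report something else, mostly with a low value. They report only what shows in the picture. A call takes as long as a camera call. They do not tell look-alikes from the thing itself.
- r.spot_in(camera, query): "point" ([x, y, z] in m, in world coordinates, good to about 4 mm: the middle of the surface that is visible of it).
The state is a dict: "time_s": time; "joint_positions": joint angles; "dq": joint speeds; "tau": joint torques, N m; "ee_pos": TCP position; "orientation": TCP orientation; "force": force on the tool from outside, world axes, zero at the start; "moment": the same for the moment, N m; "width": finger opening in m; "grasp_force": force on a finger pad.
Only numpy, scipy, OpenCV 4.12 (cv2) and the standard library are available. Lean on these libraries where they do the work, as an engineer would, in place of code of your own. Each camera call takes 0.05 s, during which the arm holds its last target. There are 200 camera calls.

## Task

Dye spoils in the light: of the two small brown bottles standing near the front of the bench, left of the roll-top store, take the taller one, stand it upright on the floor of the open store and let go of it. Then roll the store's slatted tambour door fully shut over it by its bar handle.

Things in the scene. Friction and masses are not known exactly. Their poses are not given: they have to be found in the camera images.
- dye_bottle: the bottle to stow: round, brown, white cap, 30 mm in diameter, 66 mm tall (straight body up to about 40 mm), 35 g, loose on the bench left of the store, in its front half. Origin: centre of its underside, z up. A smaller brown bottle with a black cap (26 x 58 mm) stands near it and is not wanted; which of the two is nearer the robot varies.
- store: roll-top store, fixed; a low half drum open to the front and top. Origin: centre of underside; x to its back, y left, z up. White cheeks, radius 168 mm, top at z 183 mm. Outside 336 (x) by 234 mm (y). Bay floor at z 12 mm, from x -140 to 70, y -105 to 105 mm; front sill at x -150 rises to z 62 mm; hood covers x > 45 mm. A bottle at x -80, y 0 is clear of the closing door.
- tambour (a joint): angle of the slatted door, rad: 0 fully shut (front edge on the sill), 1.3 fully open; starts open at 1.1 to 1.25. The slats run on a circular track of radius 150 mm about an axis along the store's y through its (0, 0, 15 mm), over the top and down into the hood. Needs 2 to 4 N at the bar and stays where it is left.
- bar (a point): middle of the door's handle: round steel bar, 12 mm thick, 110 mm long along the store's y, on two end posts; 31 mm free between it and the slats. At joint value q it lies in the store's frame at x = -190 cos(0.436 + q), y = 0, z = 15 + 190 sin(0.436 + q) mm: at the top when open, low in front when shut.
Not all that is in view belongs to the job. Leave any yellow look-alike of the dye_bottle alone.

How it is judged:
On the way, in this order (a step that is already met when the one before it is completed fails the run):
1. the taller brown bottle stands upright on the floor of the store, let go (x of dye_bottle in the frame of store between -0.14 and 0.075 m and y of dye_bottle in the frame of store between -0.105 and 0.105 m and z of dye_bottle in the frame of store between 0.007 and 0.02 m and angle between dye_bottle's own z axis and vertical below 0.17 rad and contact force between the fingers and dye_bottle below 0.2 N), for 0.2 s.
2. the tambour door is rolled shut (value of joint tambour below 0.1 rad), for 0.2 s.
At the end, for the whole second after the job is handed in: The tambour door is shut to within 0.1 rad (15 mm at its front edge), and the taller brown bottle stands at rest inside the store, upright within 10 degrees, on the bay floor (value of joint tambour below 0.1 rad and x of dye_bottle in the frame of store between -0.14 and 0.075 m and y of dye_bottle in the frame of store between -0.105 and 0.105 m and z of dye_bottle in the frame of store between 0.007 and 0.02 m and angle between dye_bottle's own z axis and vertical below 0.17 rad and linear speed of dye_bottle below 0.02 m/s); the robot touches nothing.
It also fails if it takes over 51 s, if anything falls off the work surface, if the arm or the gripper's body presses on something with over 40 N, if the wrist force passes 120 N, or if a joint passes its speed limit or range.

## Working session

There is one attempt and no reset: what is moved stays moved. The work goes in short steps, Python scripts to look and compute and a tool call to move; the robot and the scene stay as the last step left them, time stands still between calls to the robot, and variables do not carry over. Pictures are saved under pics/ and viewed, at most 11 in all, crops included, and the job is handed in when it is done.

Besides the shell and the picture viewer there is one more tool, called after "Emit:" by a JSON object that holds its "api" and its "payload", one argument or row to a line. carry_out: Moves the arm, as the interface text tells. Its arguments: {"type":"object","properties":{"plan":{"type":"array"},"jaw":{"type":"number"},"grip_force":{"type":"number"}},"required":["plan"]}

```bash
mkdir -p pics; python3 - <<'E'
from cell import r
import cv2
s=r.sense();print(s['time_s'],s['ee_pos'],s['orientation'],s['width'])
for c in ('scene','top'):
    im=r.camera(c);cv2.imwrite(f'pics/{c}1.png',im[:,:,::-1])
    k=r.calibration(c);print(c,k)
    for q in ('dye_bottle','store','tambour','bar'):
        print(q,[(round(d['score'],2),[round(float(v),3) for v in d['point']]) for d in r.spot_in(c,q)[:4]])
print(r.sense()['time_s'])
E
```

```text
0.0 [0.17269265 0.70333525 0.25513972] [[-9.71174870e-01  2.38367788e-01 -4.10807401e-04]
 [ 2.38368108e-01  9.71172359e-01 -2.21219223e-03]
 [-1.28350576e-04 -2.24634888e-03 -9.99997469e-01]] 0.08530418602713107
scene {'camera_matrix': array([[473.7321997 ,   0.        , 327.50311161],
       [  0.        , 473.7321997 , 238.43559172],
       [  0.        ,   0.        ,   1.        ]]), 'R': array([[ 0.98081373, -0.19445327,  0.01386944],
       [-0.08403658, -0.48592627, -0.86995029],
       [ 0.17590421,  0.85209365, -0.49294434]]), 't': array([-0.462623  ,  0.24435278,  0.54585597])}
dye_bottle [(0.95, [0.473, 0.395, 0.035]), (0.72, [0.541, 0.147, 0.107]), (0.6, [0.572, 0.455, 0.05])]
store [(0.55, [0.543, 0.148, 0.107])]
tambour [(0.85, [0.63, 0.11, 0.168])]
bar [(0.72, [0.635, 0.104, 0.167])]
top {'camera_matrix': array([[540.22698669,   0.        , 318.83959014],
       [  0.        , 540.22698669, 246.57081226],
       [  0.        ,   0.        ,   1.        ]]), 'R': array([[-0.24510793, -0.96941064, -0.01284976],
       [-0.76132092,  0.20066646, -0.61654151],
       [ 0.60026041, -0.14133642, -0.78721754]]), 't': array([0.39298614, 0.403689  , 0.64469182])}
dye_bottle [(0.94, [0.465, 0.409, 0.047]), (0.65, [0.572, 0.467, 0.045])]
store [(0.75, [0.616, 0.116, 0.052])]
tambour [(0.97, [0.63, 0.133, 0.166])]
bar [(0.65, [0.632, 0.133, 0.168])]
0.5
```

View pics/scene1.png

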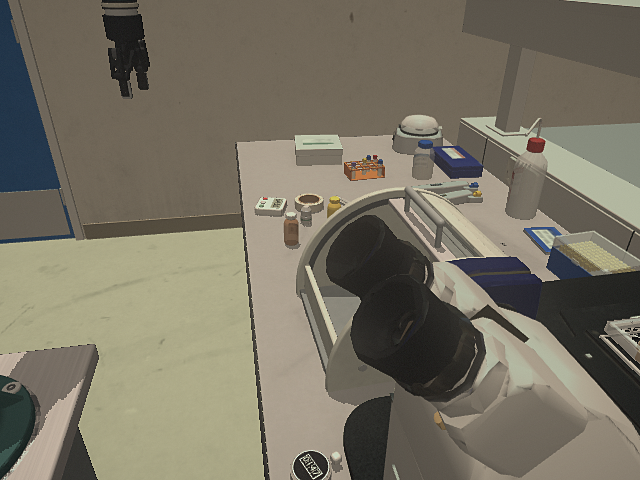

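View pics/top1.png

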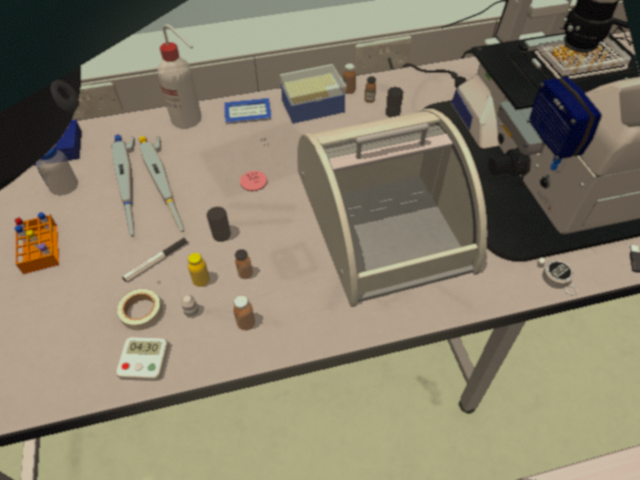

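The scene view shows the white-capped brown bottle at about (291,229) and the store behind the microscope eyepieces. In the top view the wanted bottle is at (244,312), the black-capped one at (244,264), the yellow one at (199,270), the sill at (355,290)–(480,260) and the bar at (358,153)–(430,131). Next I fit the poses.

```bash
cat > h.py <<'E'
import numpy as np,cv2
from cell import r
from scipy.optimize import least_squares
def proj(c,X):
    k=r.calibration(c);p=(k['R']@np.atleast_2d(X).T).T+k['t'];p=p@k['camera_matrix'].T
    return p[:,:2]/p[:,2:]
def ray(c,uv,z):
    k=r.calibration(c);d=k['R'].T@np.linalg.solve(k['camera_matrix'],[*uv,1]);o=-k['R'].T@k['t']
    return o+d*(z-o[2])/d[2]
def store(p,L):
    c,s=np.cos(p[2]),np.sin(p[2]);return np.atleast_2d(L)@np.array([[c,-s,0],[s,c,0],[0,0,1]]).T+[p[0],p[1],0]
def bar(q,y): a=.436+q;return [-.19*np.cos(a),y,.015+.19*np.sin(a)]
E
python3 - <<'E'
from h import *
print('cap',ray('top',(243,300),.066),'base',ray('top',(246,321),0), 'scene cap',ray('scene',(291.5,212),.066),'base',ray('scene',(291,242),0))
print('black',ray('top',(243,253),.058),'yel',ray('top',(196,257),.066))
obs=np.array([[358,153],[431,131]]);
# 4 sill corner guesses + bar
def f(p):
    X=store(p[:3],[bar(p[3],.055),bar(p[3],-.055),[-.165,.117,.0],[-.165,-.117,.0]])
    return (proj('top',X)-np.array([[358,153],[431,131],[354,306],[484,269]])).ravel()
o=least_squares(f,[.64,.13,0,1.15]);print(o.x,o.fun)
im=cv2.imread('pics/top1.png');im=cv2.resize(im,None,fx=3,fy=3)
def line(L,col):
    P=proj('top',store(o.x[:3],L));cv2.polylines(im,[np.int32((P+.5)*3)],False,col,1)
t=np.linspace(0,np.pi,40)
for y in(.117,-.117): line([[-.168*np.cos(a),y,.015+.168*np.sin(a)] for a in t],(0,0,255))
line([[-.15,.105,.062],[-.15,-.105,.062]],(255,0,0))
line([[-.14,.105,.012],[.07,.105,.012],[.07,-.105,.012],[-.14,-.105,.012],[-.14,.105,.012]],(0,255,0))
line([bar(o.x[3],.055),bar(o.x[3],-.055)],(255,0,255))
for a in np.linspace(0,6.3,60):
  for z in (0,.04):
    p=ray('top',(246,321),0)+[.015*np.cos(a),.015*np.sin(a),z];u=proj('top',p)[0];cv2.circle(im,tuple(np.int32((u+.5)*3)),1,(255,255,0),-1)
cv2.imwrite('pics/fit.png',im[270:270+690,570:570+920][:600+90])
c=im[270:1020,570:1500];cv2.imwrite('pics/fit.png',cv2.resize(c,(744,600)))
E
```

```text
cap [0.47629879 0.40307305 0.066     ] base [0.47894014 0.40596326 0.        ] scene cap [0.47874867 0.41071454 0.066     ] base [0.47547137 0.40553364 0.        ]
black [0.57181707 0.38854055 0.058     ] yel [0.57683014 0.4635456  0.066     ]
[0.63299839 0.12710988 0.08884586 1.01993304] [ 5.00416111 -3.26723671 -2.67541768  2.35691285  0.54901195  1.90720502
 -3.28142664 -0.31962788]
```

View pics/fit.png

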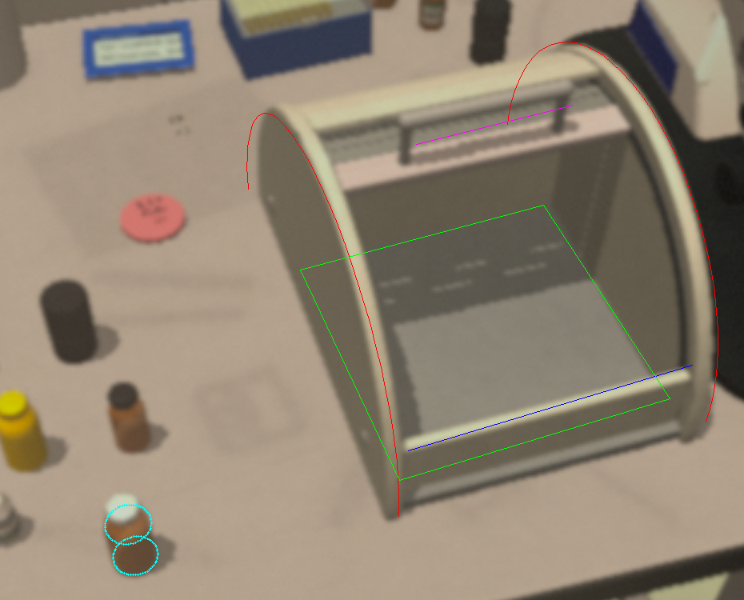

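The overlay shows the first fit is off: the real bar is higher, at crop (402,120)–(572,90), and the sill spans (408,445)–(690,376). The bottle base fits well. I'll refit with these points.

```bash
python3 - <<'E'
from h import *
C=lambda L:np.array(L)*[1.25/3,1.25/3]+[190,90]
obs=C([[402,120],[572,90],[408,445],[690,376],[390,517],[692,438]])
obj=lambda q:[bar(q,.055),bar(q,-.055),[-.15,.105,.062],[-.15,-.105,.062],[-.165,.117,0],[-.165,-.117,0]]
f=lambda p:(proj('top',store(p[:3],obj(p[3])))-obs).ravel()
o=least_squares(f,[.64,.13,0,1.15],loss='soft_l1');print(o.x,o.fun.round(1))
im=cv2.imread('pics/top1.png');im=cv2.resize(im,None,fx=3,fy=3)
def line(L,col):
    P=proj('top',store(o.x[:3],L));cv2.polylines(im,[np.int32((P+.5)*3)],False,col,1)
t=np.linspace(0,np.pi,40)
for y in(.117,-.117): line([[-.168*np.cos(a),y,.015+.168*np.sin(a)] for a in t],(0,0,255))
line([[-.15,.105,.062],[-.15,-.105,.062]],(255,0,0))
line([[-.14,.105,.012],[.07,.105,.012],[.07,-.105,.012],[-.14,-.105,.012],[-.14,.105,.012]],(0,255,0))
line([bar(o.x[3],.055),bar(o.x[3],-.055)],(255,0,255))
c=im[270:1020,570:1500];cv2.imwrite('pics/fit2.png',cv2.resize(c,(744,600)))
print('target',store(o.x[:3],[-.08,0,.012]),'bar',store(o.x[:3],bar(o.x[3],0)))
E
```

```text
[0.63223337 0.1221354  0.03519741 1.11216466] [ 3.7  0.5 -1.1 -0.6 -3.2  0.1  0.8 -1.4 -1.3  0.6  2.4  0.1]
target [[0.55228292 0.11932018 0.012     ]] bar [[0.62793639 0.12198409 0.20495134]]
```

View pics/fit2.png

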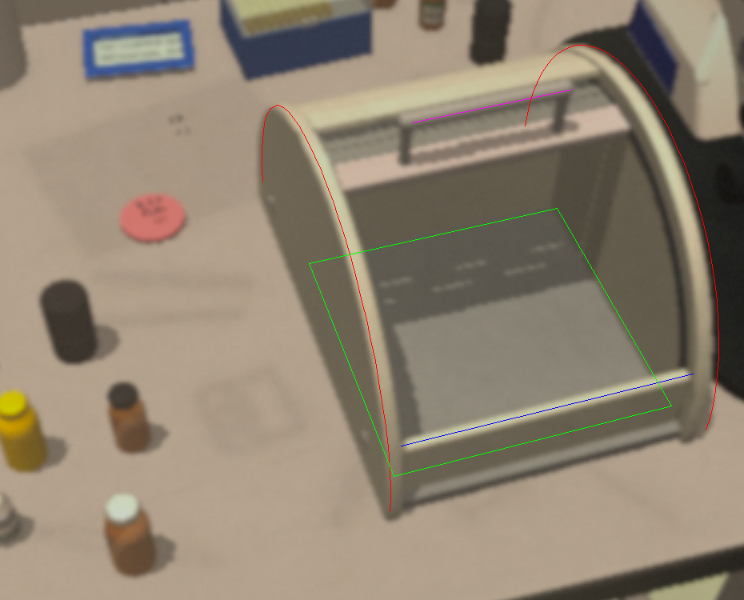

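The refit now lies on the picture to within about 4 mm: store at (0.632, 0.122), yaw 0.035, door at 1.11 rad. The bottle is at (0.478, 0.405). Moving above it now.

Emit:
{"api": "carry_out", "payload": {
  "plan": [
    [1,-1,0,0,0,0],
    [1,-1,0,0,0,0],
    [1,-1,0,0,0,0],
    [1,-1,0,0,0,0],
    [1,-1,0,0,0,0],
    [1,-1,0,0,0,0],
    [1,-1,0,0,0,0],
    [1,-1,0,0,0,0],
    [1,-1,0,0,0,0],
    [1,-1,0,0,0,0]
  ],
  "jaw": 0.25
}}

```text
time_s: 1.33
ee_pos: [0.424, 0.4528, 0.2566]
orientation: [[-0.971, 0.238, 0.0], [0.238, 0.971, 0.0], [-0.0, 0.0, -1.0]]
force: [-1.0, 0.6, 0.4]
width: 0.0641
grasp_force: 0.0
```

Emit:
{"api": "carry_out", "payload": {
  "plan": [
    [1,-1,0,0,0,0],
    [1,-1,0,0,0,0],
    [0.2,0,-1,0,0,0],
    [0,0,-1,0,0,0],
    [0,0,-1,0,0,0],
    [0,0,-1,0,0,0],
    [0,0,0,0,0,0],
    [0,0,0,0,0,0]
  ]
}}

```text
time_s: 2.0
ee_pos: [0.4773, 0.4035, 0.1554]
orientation: [[-0.971, 0.238, -0.002], [0.238, 0.971, -0.002], [0.002, -0.002, -1.0]]
force: [0.3, -0.7, 0.7]
width: 0.0641
grasp_force: 0.0
```

```bash
python3 - <<'E'
from h import *
s=r.sense();print(s['time_s'],s['ee_pos'],s['orientation'].round(3) if hasattr(s['orientation'],'round') else s['orientation'],s['width'])
im=r.camera('wrist')[:,:,::-1].copy()
print([(round(d['score'],2),np.round(d['point'],3)) for d in r.spot_in('wrist','dye_bottle')])
for z,R in((0,.015),(.04,.015),(.066,.010)):
  a=np.linspace(0,6.3,60);X=np.c_[.478+R*np.cos(a),.405+R*np.sin(a),a*0+z]
  cv2.polylines(im,[np.int32(proj('wrist',X))],True,(255,255,0),1)
cv2.imwrite('pics/w1.png',im)
E
```

```text
2.0 [0.477277   0.40354427 0.15542592] [[-0.971  0.238 -0.002]
 [ 0.238  0.971 -0.002]
 [ 0.002 -0.002 -1.   ]] 0.06409429410489682
[(0.87, array([0.47 , 0.407, 0.055])), (0.67, array([0.568, 0.476, 0.02 ]))]
```

View pics/w1.png

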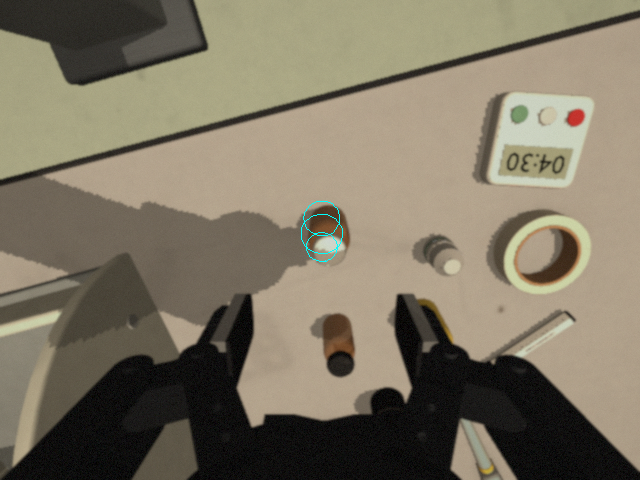

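In the wrist view the white cap is at (328,247), about 5 px right of my prediction, so the bottle is roughly 3 mm further to +y. The fingers straddle it with nothing in the way; the dropper at (445,255) is clear. Descending and gripping.

Emit:
{"api": "carry_out", "payload": {
  "plan": [
    [0.05,0.18,-1,0,0,0],
    [0,0,-1,0,0,0],
    [0,0,-1,0,0,0],
    [0,0,-1,0,0,0],
    [0,0,-0.75,0,0,0],
    [0,0,0,0,0,0]
  ]
}}

```text
time_s: 2.6
ee_pos: [0.4783, 0.4082, 0.036]
orientation: [[-0.971, 0.238, -0.002], [0.238, 0.971, -0.002], [0.002, -0.003, -1.0]]
force: [-0.3, 0.4, 0.5]
width: 0.0641
grasp_force: 0.0
```

Emit:
{"api": "carry_out", "payload": {
  "plan": [
    [0,0,0,0,0,0],
    [0,0,0,0,0,0],
    [0,0,0,0,0,0],
    [0,0,0,0,0,0],
    [0,0,0,0,0,0],
    [0,0,0,0,0,0]
  ],
  "jaw": 1,
  "grip_force": 25
}}

```text
time_s: 3.1
ee_pos: [0.4805, 0.4096, 0.0399]
orientation: [[-0.971, 0.239, 0.003], [0.239, 0.971, 0.003], [-0.002, 0.003, -1.0]]
force: [-0.4, -0.6, 6.9]
width: 0.0289
grasp_force: 24.9
```

Emit:
{"api": "carry_out", "payload": {
  "plan": [
    [0,0,1,0,0,0],
    [0,0,1,0,0,0],
    [0,0,1,0,0,0],
    [0,0,1,0,0,0],
    [0,0,1,0,0,0],
    [0,0,1,0,0,0],
    [0,0,1,0,0,0],
    [0,0,0,0,0,0]
  ]
}}

```text
time_s: 3.77
ee_pos: [0.4818, 0.4108, 0.2189]
orientation: [[-0.971, 0.239, 0.008], [0.239, 0.971, 0.008], [-0.006, 0.01, -1.0]]
force: [0.8, 1.3, 0.3]
width: 0.0291
grasp_force: 25.1
```

Emit:
{"api": "carry_out", "payload": {
  "plan": [
    [0.3,-0.4,1,0,0,0],
    [0.5,-1,0.6,0,0,0],
    [0.4,-1,0,0,0,0],
    [0.3,-1,0,0,0,0],
    [0.3,-1,0,0,0,0],
    [0.2,-1,0,0,0,0]
  ]
}}

```text
time_s: 4.27
ee_pos: [0.5296, 0.2721, 0.2528]
orientation: [[-0.971, 0.239, 0.001], [0.239, 0.971, 0.0], [-0.001, 0.0, -1.0]]
force: [-0.1, -0.6, 0.3]
width: 0.0286
grasp_force: 25.1
```

```bash
python3 - <<'E'
from h import *
for z in(.1,.2,.3): print(z,ray('top',(500,160),z),ray('top',(545,90),z))
s=r.sense();print(s['ee_pos'],s['joint_positions'])
im=r.camera('wrist')[:,:,::-1].copy()
P=[.632,.122,.035,1.11]
def line(L,col): cv2.polylines(im,[np.int32(proj('wrist',store(P,L)))],False,col,1)
line([[-.15,.105,.062],[-.15,-.105,.062]],(255,0,0))
line([[-.14,.105,.012],[.07,.105,.012],[.07,-.105,.012],[-.14,-.105,.012],[-.14,.105,.012]],(0,255,0))
line([bar(P[3],.055),bar(P[3],-.055)],(255,0,255))
t=np.linspace(0,1.6,30)
for y in(.117,-.117): line([[-.168*np.cos(a),y,.015+.168*np.sin(a)] for a in t],(0,0,255))
cv2.imwrite('pics/w2.png',im)
E
```

```text
0.1 [ 0.62784879 -0.08499179  0.1       ] [ 0.79060538 -0.26113219  0.1       ]
0.2 [ 0.53545063 -0.01301873  0.2       ] [ 0.67360132 -0.16252984  0.2       ]
0.3 [0.44305247 0.05895433 0.3       ] [ 0.55659726 -0.06392749  0.3       ]
[0.5295815  0.2721269  0.25283127] [-0.61439011  0.43269812  0.08626381  1.91514959 -0.05028495  0.79483313
  0.82885934]
```

View pics/w2.png

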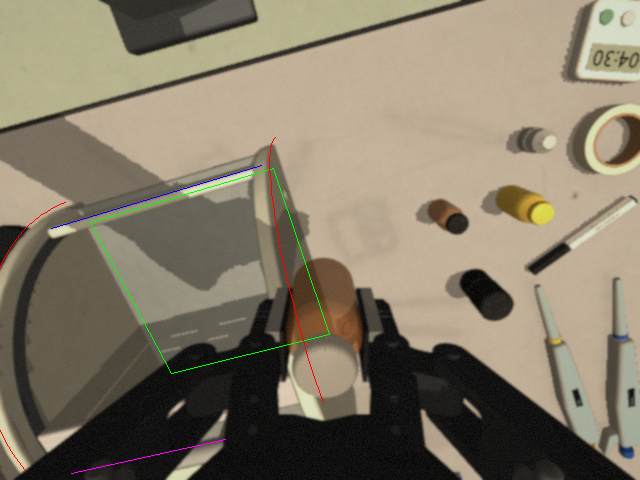

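The bottle hangs upright between the pads. The sill, observed at (50,233)–(258,172), lies about 5 px below the model, so the store is about 5 mm further in x. I'll check the microscope's eyepieces by triangulation before going in.

```bash
python3 - <<'E'
from h import *
def cen(c):k=r.calibration(c);return -k['R'].T@k['t']
print(cen('scene'),cen('top'))
for a in((497,160),(525,165)):
  for b in((360,250),(390,320)):
    f=lambda X:np.r_[proj('top',X)[0]-a,proj('scene',X)[0]-b]
    o=least_squares(f,[.6,-.1,.2]);print(a,b,o.x.round(3),o.fun.round(0))
# joint store refit: top + wrist
C=lambda L:np.array(L)*[1.25/3,1.25/3]+[190,90]
ob=C([[402,120],[572,90],[408,445],[690,376]])
obj=lambda q:[bar(q,.055),bar(q,-.055),[-.15,.105,.062],[-.15,-.105,.062]]
f=lambda p:np.r_[(proj('top',store(p,obj(p[3])))-ob).ravel(),.7*(proj('wrist',store(p,obj(1)[2:]))-[[259,172],[50,233]]).ravel()]
o=least_squares(f,[.63,.12,.03,1.1]);print(o.x,o.fun.round(1));print(store(o.x,[-.085,0,0]),store(o.x,bar(o.x[3],0)))
E
```

```text
[ 0.3782632  -0.43634153  0.4880677 ] [0.01667792 0.39107653 0.76145351]
(497, 160) (360, 250) [0.511 0.006 0.217] [ 2.  5.  3. -3.]
(497, 160) (390, 320) [ 0.545 -0.036  0.152] [ 6. 16.  9. -8.]
(525, 165) (360, 250) [ 0.497 -0.023  0.229] [-1. -3. -2.  2.]
(525, 165) (390, 320) [ 0.528 -0.064  0.17 ] [ 3.  7.  4. -3.]
[0.63449089 0.1211277  0.04274033 1.10867929] [ 4.1 -0.1 -0.9 -1.5 -2.2 -1.   1.2 -3.1  0.9 -3.   1.  -0.6]
[[0.54956851 0.11749588 0.        ]] [[0.62953374 0.1209157  0.2049352 ]]
```

The dark spot in the top view is a low knob and the eyepieces are well to the right, so the way in is clear. The refit puts the placing spot at (0.548, 0.118). Going over it.

Emit:
{"api": "carry_out", "payload": {
  "plan": [
    [0.2,-1,0,0,0,0],
    [0.2,-1,0,0,0,0],
    [0.2,-1,0,0,0,0],
    [0.1,-1,0,0,0,0],
    [0,-1,0,0,0,0],
    [0,-1,0,0,0,0],
    [0,-0.15,-1,0,0,0],
    [0,0,-1,0,0,0],
    [0,0,-1,0,0,0],
    [0,0,0,0,0,0]
  ]
}}

```text
time_s: 5.15
ee_pos: [0.5432, 0.1191, 0.1737]
orientation: [[-0.971, 0.239, -0.008], [0.239, 0.971, -0.002], [0.008, -0.004, -1.0]]
force: [-1.4, -0.6, -0.8]
width: 0.029
grasp_force: 25.1
```

```bash
python3 - <<'E'
from h import *
s=r.sense();print(s['ee_pos'],s['force'])
a=r.camera('wrist')[:,:,::-1];b=r.camera('top')[90:340,190:540,::-1]
cv2.imwrite('pics/w3.png',np.hstack([cv2.resize(a,(400,300)),cv2.resize(b,(400,300))]))
E
```

```text
[0.54322375 0.11912187 0.1737147 ] [-1.4214714  -0.58211096 -0.7865381 ]
```

View pics/w3.png

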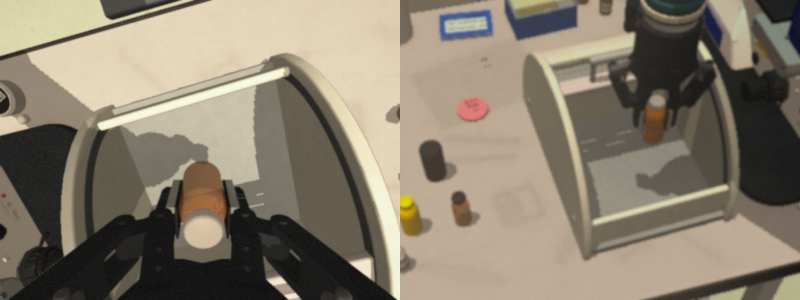

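The bottle hangs over the middle of the bay behind the sill: in the left half the bottle is at (203,200) and the sill runs (100,125)–(290,72). Lowering it.

Emit:
{"api": "carry_out", "payload": {
  "plan": [
    [0.1,0,-1,0,0,0],
    [0,0,-1,0,0,0],
    [0,0,-1,0,0,0],
    [0,0,-1,0,0,0],
    [0,0,-0.4,0,0,0],
    [0,0,0,0,0,0],
    [0,0,0,0,0,0]
  ]
}}

```text
time_s: 5.83
ee_pos: [0.5501, 0.1202, 0.0686]
orientation: [[-0.971, 0.238, 0.001], [0.238, 0.971, 0.0], [-0.001, 0.001, -1.0]]
force: [1.1, -0.0, 0.3]
width: 0.0289
grasp_force: 25.1
```

Emit:
{"api": "carry_out", "payload": {
  "plan": [
    [0,0,-0.25,0,0,0],
    [0,0,-0.25,0,0,0],
    [0,0,0,0,0,0],
    [0,0,0,0,0,0]
  ]
}}

```text
time_s: 6.17
ee_pos: [0.5492, 0.1199, 0.0553]
orientation: [[-0.971, 0.238, 0.0], [0.238, 0.971, 0.0], [-0.0, 0.0, -1.0]]
force: [-0.4, 0.7, 0.3]
width: 0.029
grasp_force: 25.1
```

Emit:
{"api": "carry_out", "payload": {
  "plan": [
    [0,0,-0.08,0,0,0],
    [0,0,-0.08,0,0,0],
    [0,0,0,0,0,0],
    [0,0,0,0,0,0]
  ]
}}

```text
time_s: 6.5
ee_pos: [0.5496, 0.1197, 0.0518]
orientation: [[-0.971, 0.239, 0.001], [0.239, 0.971, 0.0], [-0.001, 0.0, -1.0]]
force: [-0.6, -0.6, 5.3]
width: 0.0288
grasp_force: 25.2
```

Contact with the floor (5 N at z 0.0518, as expected). Releasing.

Emit:
{"api": "carry_out", "payload": {
  "plan": [
    [0,0,0.04,0,0,0],
    [0,0,0,0,0,0],
    [0,0,0,0,0,0],
    [0,0,0,0,0,0],
    [0,0,0,0,0,0],
    [0,0,0,0,0,0]
  ],
  "jaw": 0.3
}}

```text
time_s: 7.0
ee_pos: [0.5491, 0.1198, 0.0519]
orientation: [[-0.971, 0.238, -0.0], [0.238, 0.971, -0.0], [0.0, -0.0, -1.0]]
force: [-0.3, -0.0, -0.5]
width: 0.0596
grasp_force: 0.0
```

Emit:
{"api": "carry_out", "payload": {
  "plan": [
    [0,0,0.5,0,0,0],
    [0,0,1,0,0,0],
    [0,0,1,0,0,0],
    [0,0,1,0,0,0],
    [0,0,1,0,0,0],
    [0,0,1,0,0,0],
    [0,0,1,0,0,0],
    [0,0,1,0,0,0],
    [0,0,1,0,0,0],
    [0,0,1,0,0,0]
  ]
}}

```text
time_s: 7.83
ee_pos: [0.5485, 0.1196, 0.2917]
orientation: [[-0.971, 0.239, 0.0], [0.239, 0.971, 0.0], [-0.0, 0.0, -1.0]]
force: [-0.1, -0.1, -0.4]
width: 0.0597
grasp_force: 0.0
```

Emit:
{"api": "carry_out", "payload": {
  "plan": [
    [0,0,0,0,0,-7],
    [0,0,0,0,0,-7],
    [0,0,0,0,0,-7],
    [0,0,0,0,0,-7],
    [0,0,0,0,0,-7],
    [0,0,0,0,0,-7],
    [0,0,0,0,0,-7],
    [0,0,0,0,0,-7],
    [0,0,0,0,0,-7],
    [0,0,0,0,0,-7]
  ]
}}

```text
time_s: 8.67
ee_pos: [0.5486, 0.1198, 0.2903]
orientation: [[-0.102, 0.995, 0.0], [0.995, 0.102, 0.001], [0.001, 0.0, -1.0]]
force: [-0.2, -1.5, 0.4]
width: 0.0599
grasp_force: 0.0
```

```bash
python3 - <<'E'
from h import *
s=r.sense();print(s['time_s'],s['ee_pos'],np.round(s['orientation'],3),s['joint_positions'])
a=r.camera('wrist')[:,:,::-1].copy();cv2.imwrite('pics/w4raw.png',a)
print([(round(d['score'],2),np.round(d['point'],3)) for q in('dye_bottle','bar') for d in r.spot_in('wrist',q)])
r.camera('top');print([(round(d['score'],2),np.round(d['point'],3)) for q in('dye_bottle','bar') for d in r.spot_in('top',q)])
P=[.6345,.121,.04,1.11]
cv2.polylines(a,[np.int32(proj('wrist',store(P,[bar(P[3],.055),bar(P[3],-.055)])))],False,(255,0,255),1)
cv2.polylines(a,[np.int32(proj('wrist',store(P,[[-.15,.105,.062],[-.15,-.105,.062]])))],False,(255,0,0),1)
cv2.imwrite('pics/w4.png',a)
E
```

```text
8.6667 [0.54862824 0.11980177 0.29034068] [[-0.102  0.995  0.   ]
 [ 0.995  0.102  0.001]
 [ 0.001  0.    -1.   ]] [-0.60820252  0.36671483  0.41226605  1.96108678 -0.19311734  0.85122353
  0.00983911]
[(0.83, array([0.546, 0.124, 0.066])), (0.55, array([0.636, 0.162, 0.167]))]
[(0.79, array([0.539, 0.128, 0.06 ])), (0.7, array([0.57 , 0.468, 0.046])), (0.65, array([0.612, 0.122, 0.051])), (0.6, array([0.63 , 0.144, 0.168]))]
```

View pics/w4.png

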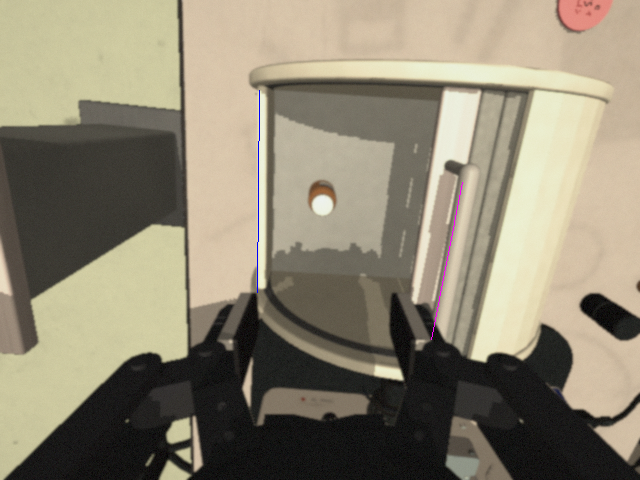

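The bottle stands upright in the bay at (322,197). The bar runs from (470,168) to about (443,345), roughly 10 px (7 mm) beyond the model, so its centre is near x 0.636 and q is about 1.15. Moving over it.

Emit:
{"api": "carry_out", "payload": {
  "plan": [
    [1,0,0,0,0,-3.5],
    [1,0,0,0,0,0],
    [1,0,0,0,0,0],
    [0.5,0,0,0,0,0],
    [0,0,0,0,0,0],
    [0,0,0,0,0,0]
  ],
  "jaw": 0.55
}}

```text
time_s: 9.47
ee_pos: [0.6367, 0.1195, 0.2892]
orientation: [[-0.048, 0.999, -0.001], [0.999, 0.048, -0.0], [-0.0, -0.001, -1.0]]
force: [-0.8, -0.0, -0.6]
width: 0.0389
grasp_force: 0.0
```

```bash
python3 - <<'E'
from h import *
s=r.sense();print(s['time_s'],s['ee_pos'],np.round(s['orientation'],3),s['width'],s['joint_positions'])
a=r.camera('wrist')[:,:,::-1].copy()
print([(round(d['score'],2),np.round(d['point'],3)) for q in('dye_bottle','bar') for d in r.spot_in('wrist',q)])
P=[.6345,.121,.03,1.15]
cv2.polylines(a,[np.int32(proj('wrist',store(P,[bar(P[3],.055),bar(P[3],-.055)])))],False,(255,0,255),1)
cv2.imwrite('pics/w5.png',a)
E
```

```text
9.4667 [0.63666476 0.11953143 0.28922498] [[-0.048  0.999 -0.001]
 [ 0.999  0.048 -0.   ]
 [-0.    -0.001 -1.   ]] 0.038862912108875186 [-0.54233141  0.48628993  0.41428306  1.77379811 -0.23657285  0.93162162
  0.01914181]
[(0.65, array([0.55 , 0.124, 0.066])), (0.9, array([0.646, 0.157, 0.164]))]
```

View pics/w5.png

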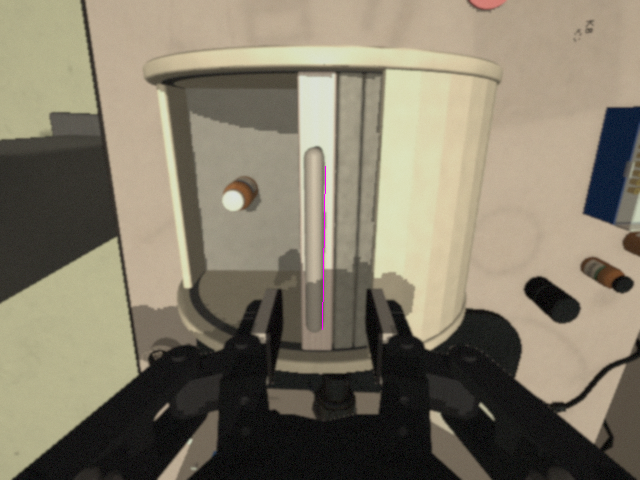

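The bar now appears at (314,150)–(315,330), about 9 px left of the finger midplane (323), so the bar is near x 0.631. I'll widen the jaw, straddle it and grip it; the 31 mm gap leaves room for the height error.

Emit:
{"api": "carry_out", "payload": {
  "plan": [
    [-0.2,0.1,0,0,0,-1],
    [0,0,0,0,0,0],
    [0,0,-1,0,0,0],
    [0,0,-0.8,0,0,0],
    [0,0,-0.6,0,0,0],
    [0,0,-0.5,0,0,0],
    [0,0,0,0,0,0],
    [0,0,0,0,0,0]
  ],
  "jaw": 0.4
}}

```text
time_s: 10.28
ee_pos: [0.6312, 0.1225, 0.2168]
orientation: [[-0.03, 1.0, -0.001], [1.0, 0.03, -0.0], [-0.0, -0.001, -1.0]]
force: [-0.1, -0.2, 1.6]
width: 0.0514
grasp_force: 0.0
```

Emit:
{"api": "carry_out", "payload": {
  "plan": [
    [0,0,0,0,0,0],
    [0,0,0,0,0,0],
    [0,0,0,0,0,0],
    [0,0,0,0,0,0],
    [0,0,0,0,0,0],
    [0,0,0,0,0,0]
  ],
  "jaw": 1,
  "grip_force": 20
}}

```text
time_s: 10.78
ee_pos: [0.6321, 0.1224, 0.2181]
orientation: [[-0.03, 1.0, 0.001], [1.0, 0.03, 0.0], [0.0, 0.001, -1.0]]
force: [-1.5, -0.2, 6.4]
width: 0.0111
grasp_force: 21.0
```

Gripped (opening 11 mm). Rolling the door along its arc, checking force as I go.

Emit:
{"api": "carry_out", "payload": {
  "plan": [
    [-0.425,-0.012,-0.02,0,0,0],
    [-0.425,-0.012,-0.04,0,0,0],
    [-0.42,-0.012,-0.065,0,0,0],
    [-0.415,-0.012,-0.09,0,0,0],
    [-0.41,-0.012,-0.11,0,0,0],
    [0,0,0,0,0,0]
  ]
}}

```text
time_s: 11.28
ee_pos: [0.5749, 0.1203, 0.2079]
orientation: [[-0.03, 1.0, -0.006], [1.0, 0.03, -0.001], [-0.001, -0.006, -1.0]]
force: [-0.1, -1.0, 1.1]
width: 0.0111
grasp_force: 20.9
```

Emit:
{"api": "carry_out", "payload": {
  "plan": [
    [-0.4,-0.012,-0.135,0,0,0],
    [-0.395,-0.012,-0.155,0,0,0],
    [-0.385,-0.012,-0.18,0,0,0],
    [-0.375,-0.012,-0.2,0,0,0],
    [-0.365,-0.012,-0.22,0,0,0],
    [0,0,0,0,0,0]
  ]
}}

```text
time_s: 11.78
ee_pos: [0.5275, 0.1186, 0.1846]
orientation: [[-0.03, 1.0, -0.006], [1.0, 0.03, -0.002], [-0.001, -0.006, -1.0]]
force: [1.4, -2.4, -6.5]
width: 0.0114
grasp_force: 20.2
```

Emit:
{"api": "carry_out", "payload": {
  "plan": [
    [-0.35,-0.012,-0.24,0,0,0],
    [-0.335,-0.012,-0.26,0,0,0],
    [-0.32,-0.012,-0.28,0,0,0],
    [0,0,0,0,0,0]
  ]
}}

```text
time_s: 12.12
ee_pos: [0.504, 0.1178, 0.1654]
orientation: [[-0.029, 1.0, -0.003], [1.0, 0.029, -0.001], [-0.001, -0.003, -1.0]]
force: [3.9, -4.5, -7.3]
width: 0.0111
grasp_force: 20.3
```

```bash
python3 - <<'E'
from h import *
s=r.sense();print(s['time_s'],s['ee_pos'],s['force'],s['moment'],s['width'])
b=r.camera('top')[90:340,190:540,::-1];a=r.camera('wrist')[:,:,::-1]
cv2.imwrite('pics/m1.png',np.hstack([cv2.resize(a,(400,300)),cv2.resize(b,(400,300))]))
E
```

```text
12.1167 [0.50395186 0.11782254 0.16538344] [ 3.86101522 -4.46755365 -7.27538248] [-0.82927555 -0.77776881  0.05960646] 0.011092139331662906
```

View pics/m1.png

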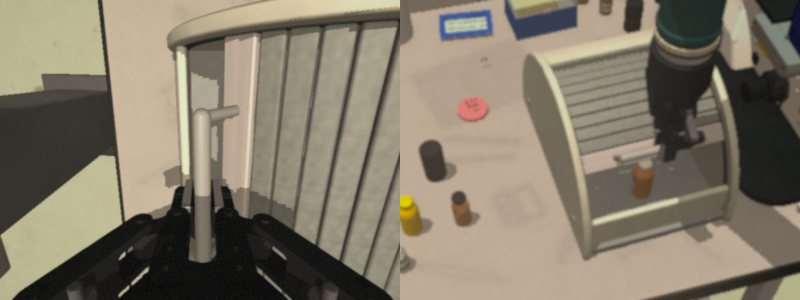

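The door is rolling along: the bar is held between the fingers at (205,180), and the bottle stands upright in the bay at (643,178) in the right half. Continuing to the sill.

Emit:
{"api": "carry_out", "payload": {
  "plan": [
    [-0.305,-0.01,-0.3,0,0,0],
    [-0.29,-0.01,-0.315,0,0,0],
    [-0.27,-0.01,-0.33,0,0,0],
    [-0.25,-0.01,-0.345,0,0,0],
    [0,0,0,0,0,0]
  ]
}}

```text
time_s: 12.63
ee_pos: [0.4768, 0.117, 0.1332]
orientation: [[-0.029, 1.0, -0.002], [1.0, 0.029, -0.001], [-0.001, -0.002, -1.0]]
force: [4.3, -3.5, -5.0]
width: 0.011
grasp_force: 20.4
```

Emit:
{"api": "carry_out", "payload": {
  "plan": [
    [-0.23,-0.01,-0.355,0,0,0],
    [-0.21,-0.01,-0.37,0,0,0],
    [-0.19,-0.01,-0.38,0,0,0],
    [0,0,0,0,0,0],
    [0,0,0,0,0,0]
  ]
}}

```text
time_s: 13.05
ee_pos: [0.4624, 0.1167, 0.1065]
orientation: [[-0.029, 1.0, -0.0], [1.0, 0.029, -0.0], [-0.0, -0.0, -1.0]]
force: [3.8, -3.1, -4.6]
width: 0.0109
grasp_force: 21.1
```

Emit:
{"api": "carry_out", "payload": {
  "plan": [
    [-0.06,0,-0.15,0,0,0],
    [-0.05,0,-0.15,0,0,0],
    [0,0,0,0,0,0],
    [0,0,0,0,0,0],
    [0,0,0,0,0,0]
  ]
}}

```text
time_s: 13.47
ee_pos: [0.4623, 0.1176, 0.1013]
orientation: [[-0.029, 1.0, 0.005], [1.0, 0.029, 0.002], [0.002, 0.005, -1.0]]
force: [3.0, -2.1, 15.7]
width: 0.0107
grasp_force: 25.1
```

The end stop is reached (15.7 N up, x no longer moving). Opening slightly and lifting straight up.

Emit:
{"api": "carry_out", "payload": {
  "plan": [
    [0,0,0.1,0,0,0],
    [0,0,0,0,0,0],
    [0,0,0,0,0,0],
    [0,0,0,0,0,0],
    [0,0,0,0,0,0]
  ],
  "jaw": 0.74
}}

```text
time_s: 13.88
ee_pos: [0.4586, 0.1171, 0.1018]
orientation: [[-0.03, 1.0, -0.002], [1.0, 0.03, 0.0], [0.0, -0.002, -1.0]]
force: [0.2, -0.2, -0.9]
width: 0.022
grasp_force: 0.0
```

Emit:
{"api": "carry_out", "payload": {
  "plan": [
    [0,0,0.3,0,0,0],
    [0,0,0.4,0,0,0],
    [0,0,0.5,0,0,0],
    [0,0,0.6,0,0,0],
    [0,0,1,0,0,0],
    [0,0,1,0,0,0],
    [0,0,1,0,0,0],
    [0,0,1,0,0,0],
    [0,0,0,0,0,0]
  ]
}}

```text
time_s: 14.63
ee_pos: [0.4624, 0.1171, 0.2522]
orientation: [[-0.029, 1.0, 0.008], [1.0, 0.029, 0.004], [0.004, 0.009, -1.0]]
force: [0.1, 0.3, 0.0]
width: 0.0221
grasp_force: 0.0
```

```bash
python3 - <<'E'
from h import *
s=r.sense();print(s['time_s'],s['ee_pos'],s['force'],s['width'])
b=r.camera('top')[90:340,190:540,::-1];a=r.camera('wrist')[:,:,::-1].copy()
P=[.6345,.121,.03]
for q,c in((0,(255,0,255)),(.1,(0,255,255))):
  cv2.polylines(a,[np.int32(proj('wrist',store(P,[bar(q,.055),bar(q,-.055)])))],False,c,1)
cv2.imwrite('pics/end.png',np.hstack([cv2.resize(a,(400,300)),cv2.resize(b,(400,300))]))
E
```

```text
14.6333 [0.46240921 0.11707557 0.25216681] [0.07216432 0.26860926 0.02318103] 0.022120797394361118
```

View pics/end.png

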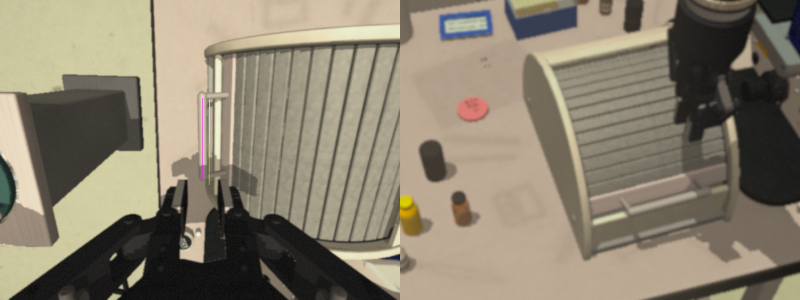

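The door edge lies on the sill and the bar on the q = 0 line (at (202,135) in the left half), and the arm is clear. Handing in.

```bash
python3 -c "
from cell import r
print(r.close_job())"
```

```text
the job is handed in; nothing more can be done
None
```

The taller brown bottle is standing upright on the store's floor, the tambour door is rolled shut to its end stop, and the job was handed in at about 15 s with the arm clear; the hand-in call gave back no verdict.

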